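# Set up the filter station with nested sleeves

## Robot

A 6-joint arm with a two-finger parallel gripper is mounted at the origin on the work surface. World frame = base frame: x ahead of the robot, y to its left, z up, the work surface at z = 0. Lengths are in mm, angles in rad, forces in N, time in s.
With the tool pointing down it reaches from about 275 to 750 mm from the base axis. Payload 10.2 kg.
Tool frame: the origin (TCP) lies at the very end of the fingers, on their centre line; the grasp point (between the pads) lies 19 mm behind it; z points along the fingers, y is the line along which they close (so a half turn about z gives the same grasp; the last joint's range is limited). The gripper opens to 85 mm and grips with 20 to 120 N. Pads are 22 mm wide; open, the fingers measure 114 mm over their backs; the gripper's body (76 mm by 85 mm) begins 54 mm behind the grasp point. The pads swing forward as they close: fully open they stand 13 mm farther back than shut.
Start: joints at [-1.394, 0.313, 1.498, -0, 1.331, -0.223], TCP at [204.336, -483.609, 200.694] pointing down, gripper open.
Joint ranges: [-2.94, 2.94], [-0.97, 2.17], [0.19, 2.56], [-1.23, 4.37], [0.02, 3.11], [-2.88, 2.88]. Speed limits (rad/s): [2.39, 2.39, 3.01, 3.14, 3.14, 3.14].

## Interface

Orientations are given as a unit quaternion [w, x, y, z].
In Python, from rig import ctrl, optics gives the robot as it stands. The module is installed in compiled form; this text tells all that it offers.
- The arm moves only by the shell command python3 -m handwheel 'ROWS' [FORCE]. ROWS is JSON, a list that holds one entry, the list of rows, each a list of 5 numbers: the gripper command: -1 is fully open, 1 is shut, values between are in proportion, then the shift along the world's x, y, z in units of 50 mm (1.0 is 50 mm), then the turn about the world's z in units of 8 degrees (1.0 is 8 degrees). In form: [[[gripper, tx, ty, tz, twist], ...]]. A call has 1 to 10 rows; each row shifts and turns the commanded pose from where the row before left it; what a row does not reach is not made up. A row lasts 1/10 s, in which the tool goes at most 50 mm and 8.59 degrees, less where a joint would pass 70% of its speed; a pose out of reach is approached as far as the arm can. A call is refused whole if a number of a shift passes 1 or a number of a turn 1, either way. A call with a gripper value outside its range is refused whole. The fingers move at their own pace and stop on an object; FORCE is the grip in N (left out, the last holds). Time passes only in rows, so rows that do not move let the fingers close. It gives the time, the measured TCP pose, the force, the opening and the grip force at its end, in the units of the state.
- ctrl.sense(): the state, without advancing time (a new reading comes with each control period).
- optics.capture(name): name is "scene" or "top" or "wrist"; returns a dict with "img" (480x640x3 uint8, blue, green, red), "K" (3x3 intrinsics, pixels), "R" (3x3) and "t" (3): a world point X has camera coordinates R X + t. Camera axes: x right, y down, z forward; pixel columns grow to the right and rows downward; lengths in mm; the calibration is good to about 2 mm. The wrist camera is an equidistant fisheye: a pixel r from the principal point sees the ray r / f radians off the axis. A picture is of the moment at which its call begins. There is no depth.
- ctrl.finish_job(): hands the job in; it is judged then, once.
The state is a dict: "time_s": time; "joints": joint angles; "dq": joint speeds; "tau": joint torques, N m; "eef_pos": TCP position; "ee_rot": TCP orientation; "force": force on the tool from outside, world axes, zero at the start; "wrist_torque": the same for the moment, N m; "grip_width": opening from 0.0 (shut) to 1.0 (fully open); "grip_force": force on a finger pad.
Only numpy, scipy, OpenCV 4.12 (cv2) and the standard library are available. Lean on these libraries where they do the work, as an engineer would, in place of code of your own. Each camera call takes 0.05 s, during which the arm holds its last target. There are 200 camera calls.

## Task

Set up the filter station: slide the red toe clamp along its T-slot to the open end, lift it out and stand it upright in the steel parts tray. Then nest all the tapered sleeves that are there, one inside another and in any order, in the station's receiver, letting each just rest on its taper, upright, without pressing it so that it jams. Then start the station by pressing the blue, the yellow and the green key fully, one at a time and in that order; leave the red key and everything else on the bench alone.

Things in the scene. Friction and masses are not known exactly. Their poses are not given: they have to be found in the camera images.
- mouth (a point): centre of the rim of the station's fixed steel receiver, an upright tapered cup: rim 72 mm above the table, 62 mm across outside, bore 46 mm at the rim, same taper as the sleeves. The first sleeve comes to rest with its centre 3 to 5 mm above this point; each further one, set inside the last, 32 to 34 mm higher. z up; x points along the T-slot to its open end
- slot_out (a point): point on the bed's floor beyond the open end of the T-slot, 185 mm from the receiver's axis, 40 mm above the table; x along the slot, outwards. A T-nut centred here is 10 mm clear of the lips and can be lifted straight up. Slot 34 mm wide and 9 mm high inside, throat 16 mm, top of lips 62 mm above the table; far end closed, apron ends 25 mm past the point
- clamp_grip (a point): toe clamp, 150 g, its T-nut in the slot. Point: centre of its black upright grip, 20 (x) by 16 (y) by 36 mm tall, 62 mm above the underside of the T-nut and over its centre. z up; x along the slot to its open end. Red toe 22 mm wide, top 18 mm below the point, from -85 to +20 mm in x, over the receiver's mouth at first. Nut 40 x 30 x 6 mm, play 2 mm sideways, 3 mm up
- station: the fixed filter station: white base 260 by 100 mm carrying the receiver and the T-slot bed; origin on the table under its centre, x towards the slot's open end
- tray_floor (a point): centre of the inner floor (4 mm above the table) of the fixed open steel parts tray, 120 mm (x) by 150 mm (y) outside, 22 mm high, walls 4 mm; z up
- sleeve_blue_mid (a point): blue tapered sleeve, slippery plastic, 80 g, steel foot band, one of up to four alike (None if absent), upright, narrow end down. 58 mm tall; outside 35 mm across at the foot, widening to 56 mm at 44 mm height, then a straight 56 mm collar for the top 14 mm; open bore 19 mm across at the foot, 46 mm at the top. Point: its centre, on the axis 29 mm above the foot; z up
- sleeve_green_mid (a point): green tapered sleeve, slippery plastic, 80 g, steel foot band, one of up to four alike (None if absent), upright, narrow end down. 58 mm tall; outside 35 mm across at the foot, widening to 56 mm at 44 mm height, then a straight 56 mm collar for the top 14 mm; open bore 19 mm across at the foot, 46 mm at the top. Point: its centre, on the axis 29 mm above the foot; z up
- sleeve_orange_mid (a point): orange tapered sleeve, slippery plastic, 80 g, steel foot band, one of up to four alike (None if absent), upright, narrow end down. 58 mm tall; outside 35 mm across at the foot, widening to 56 mm at 44 mm height, then a straight 56 mm collar for the top 14 mm; open bore 19 mm across at the foot, 46 mm at the top. Point: its centre, on the axis 29 mm above the foot; z up
- sleeve_yellow_mid (a point): yellow tapered sleeve, slippery plastic, 80 g, steel foot band, one of up to four alike (None if absent), upright, narrow end down. 58 mm tall; outside 35 mm across at the foot, widening to 56 mm at 44 mm height, then a straight 56 mm collar for the top 14 mm; open bore 19 mm across at the foot, 46 mm at the top. Point: its centre, on the axis 29 mm above the foot; z up
- key_blue_top (a point): centre of the top of the blue key, a round spring button 22 mm across, pressed straight down; four such keys (blue, yellow, green, red) stand in a row 44 mm apart, in varying order, on a grey keypad box 90 by 200 by 30 mm; each stands 10 mm proud of a black collar 38 mm across
- key_blue (a joint): how far the blue key is down, in m: 0 up, 0.006 fully down (takes 5 N; counts from 0.004); springs back
- key_yellow_top (a point): centre of the top of the yellow key, a round spring button 22 mm across, pressed straight down; four such keys (blue, yellow, green, red) stand in a row 44 mm apart, in varying order, on a grey keypad box 90 by 200 by 30 mm; each stands 10 mm proud of a black collar 38 mm across
- key_yellow (a joint): how far the yellow key is down, in m: 0 up, 0.006 fully down (takes 5 N; counts from 0.004); springs back
- key_green_top (a point): centre of the top of the green key, a round spring button 22 mm across, pressed straight down; four such keys (blue, yellow, green, red) stand in a row 44 mm apart, in varying order, on a grey keypad box 90 by 200 by 30 mm; each stands 10 mm proud of a black collar 38 mm across
- key_green (a joint): how far the green key is down, in m: 0 up, 0.006 fully down (takes 5 N; counts from 0.004); springs back
- key_red_top (a point): centre of the top of the red key, a round spring button 22 mm across, pressed straight down; four such keys (blue, yellow, green, red) stand in a row 44 mm apart, in varying order, on a grey keypad box 90 by 200 by 30 mm; each stands 10 mm proud of a black collar 38 mm across
- key_red (a joint): how far the red key is down, in m: 0 up, 0.006 fully down (takes 5 N; counts from 0.004); springs back
- wash_bottle: white bottle with a blue cap, a bystander to be left where it is; origin at its underside
- beaker: small glass beaker, a bystander to be left where it is; origin at its underside
- jar: amber jar, a bystander to be left where it is; origin at its underside
- spatula: narrow steel lab spatula lying flat, a bystander to be left where it is; origin at its underside
- vial: small glass vial, a bystander to be left where it is; origin at its underside
- cuvette_box: small blue box, a bystander to be left where it is; origin at its underside
There are look-alikes about, which are no part of the job. Leave any orange look-alike of the part that bears tray_floor alone. What is shaped like the part that bears clamp_grip but purple is not meant.

How it is judged (in metres and radians):
On the way, in this order (a step that is already met when the one before it is completed fails the run):
1. the toe clamp is out of its slot and stands released in the tray (x of clamp_grip in the frame of tray_floor between -0.05 and 0.05 m and y of clamp_grip in the frame of tray_floor between -0.065 and 0.065 m and z of clamp_grip in the frame of tray_floor below 0.067 m and angle between clamp_grip's own z axis and vertical below 0.2 rad and contact force between the fingers and clamp below 0.2 N), for 0.3 s.
2. every sleeve is nested in the receiver and released (horizontal distance between each of sleeve_blue_mid, sleeve_green_mid, sleeve_orange_mid, sleeve_yellow_mid and mouth below 0.006 m and angle between each of sleeve_blue_mid, sleeve_green_mid, sleeve_orange_mid, sleeve_yellow_mid's own z axis and vertical below 0.12 rad and (z of sleeve_blue_mid in the frame of mouth between -0.003 and 0.01 m or z of sleeve_blue_mid in the frame of mouth between 0.031 and 0.044 m or z of sleeve_blue_mid in the frame of mouth between 0.065 and 0.078 m or z of sleeve_blue_mid in the frame of mouth between 0.099 and 0.112 m) and (z of sleeve_green_mid in the frame of mouth between -0.003 and 0.01 m or z of sleeve_green_mid in the frame of mouth between 0.031 and 0.044 m or z of sleeve_green_mid in the frame of mouth between 0.065 and 0.078 m or z of sleeve_green_mid in the frame of mouth between 0.099 and 0.112 m) and (z of sleeve_orange_mid in the frame of mouth between -0.003 and 0.01 m or z of sleeve_orange_mid in the frame of mouth between 0.031 and 0.044 m or z of sleeve_orange_mid in the frame of mouth between 0.065 and 0.078 m or z of sleeve_orange_mid in the frame of mouth between 0.099 and 0.112 m) and (z of sleeve_yellow_mid in the frame of mouth between -0.003 and 0.01 m or z of sleeve_yellow_mid in the frame of mouth between 0.031 and 0.044 m or z of sleeve_yellow_mid in the frame of mouth between 0.065 and 0.078 m or z of sleeve_yellow_mid in the frame of mouth between 0.099 and 0.112 m) and contact force between the fingers and sleeve_blue below 0.2 N and contact force between the fingers and sleeve_green below 0.2 N and contact force between the fingers and sleeve_orange below 0.2 N and contact force between the fingers and sleeve_yellow below 0.2 N), for 0.3 s.
3. the blue key is pressed (value of joint key_blue above 0.004 m), for 0.05 s.
4. the yellow key is pressed (value of joint key_yellow above 0.004 m), for 0.05 s.
5. the green key is pressed (value of joint key_green above 0.004 m), for 0.05 s.
At the end, for the whole second after the job is handed in: Clamp upright (0.2 rad) and released in the tray; each sleeve present nested in the receiver: axis within 6 mm, tilt under 0.12 rad, centre 5 mm + 34 mm x (0 to 3) above the rim, -8/+5 mm, released, at rest; then blue, yellow, green were pressed in order; all keys up (all of step 1 and all of step 2 and linear speed of each of sleeve_blue, sleeve_green, sleeve_orange, sleeve_yellow, clamp below 0.02 m/s and value of joint each of key_blue, key_yellow, key_green, key_red below 0.002 m); the robot touches nothing.
It fails at once if the robot presses on the nested sleeves, so that their taper bears on the receiver with more than 75 N in all, about 20 N of downward push (they jam) ((contact force between sleeve_blue and station above 75 N and distance between the grasp point and sleeve_blue_mid below 0.16 m) or (contact force between sleeve_green and station above 75 N and distance between the grasp point and sleeve_green_mid below 0.16 m) or (contact force between sleeve_orange and station above 75 N and distance between the grasp point and sleeve_orange_mid below 0.16 m) or (contact force between sleeve_yellow and station above 75 N and distance between the grasp point and sleeve_yellow_mid below 0.16 m)).
It fails at once if the red key is pressed (value of joint key_red above 0.003 m).
It fails at once if two keys are down at once (value of joint each of key_blue, key_yellow above 0.003 m or value of joint each of key_blue, key_green above 0.003 m or value of joint each of key_blue, key_red above 0.003 m or value of joint each of key_yellow, key_green above 0.003 m or value of joint each of key_yellow, key_red above 0.003 m or value of joint each of key_green, key_red above 0.003 m).
It fails at once if a bystander (bottle, beaker, jar, spatula, vial, box) is shifted by more than 30 mm (distance of any of wash_bottle, beaker, jar, spatula, vial, cuvette_box from where it was at the start of the episode above 0.03 m).
Of sleeve_blue, sleeve_green, sleeve_orange, sleeve_yellow only 2 to 4 are there at a start; the rules pass over those that are not, and their reading is None.
At some moment in a run one of sleeve_blue, sleeve_green, sleeve_orange, sleeve_yellow may be knocked a few centimetres aside while the robot is not near it.
It also fails if it takes over 210 s, if anything falls off the work surface, if the arm or the gripper's body presses on something with over 40 N, if the wrist force passes 120 N, or if a joint passes its speed limit or range.

## Working session

There is one attempt and no reset: what is moved stays moved. The work goes in short steps, Python scripts to look and compute and a shell command to move; the robot and the scene stay as the last step left them, time stands still between calls to the robot, and variables do not carry over. Pictures are saved under pics/ and viewed, at most 14 in all, crops included, and the job is handed in when it is done.

```bash
mkdir -p pics
cat > h.py <<'E'
import numpy as np, cv2
from rig import ctrl, optics
def cap(n):
    c=optics.capture(n); return c
def ray(c,u,v,fish=False):
    K=c["K"];x=(u-K[0][2])/K[0][0];y=(v-K[1][2])/K[1][1]
    if fish:
        r=np.hypot(x,y); d=np.array([np.sin(r)*x/r,np.sin(r)*y/r,np.cos(r)]) if r>1e-9 else np.array([0,0,1.])
    else: d=np.array([x,y,1.])
    R=np.array(c["R"]);t=np.array(c["t"])
    return -R.T@t, R.T@d
def at(c,u,v,z,fish=False):
    o,d=ray(c,u,v,fish); return o+d*(z-o[2])/d[2]
def proj(c,X,fish=False):
    p=np.array(c["R"])@np.array(X,float)+np.array(c["t"]);K=np.array(c["K"])
    if fish:
        rr=np.hypot(p[0],p[1]);th=np.arctan2(rr,p[2]);q=np.array([p[0]/rr*th,p[1]/rr*th])
    else: q=p[:2]/p[2]
    return np.array([q[0]*K[0][0]+K[0][2],q[1]*K[1][1]+K[1][2]])
E
python3 - <<'E'
from h import *
for n in("scene","top","wrist"):
    c=cap(n);cv2.imwrite(f"pics/{n}0.png",c["img"]);o,d=ray(c,320,240);print(n,o.round(),d.round(2),c["K"][0][0])
s=ctrl.sense();print({k:np.round(v,3) for k,v in s.items()})
E
```

```text
scene [1678.  108.  841.] [-0.84 -0.07 -0.53] 624.895014474366
top [ 381.    0. 1184.] [ 0.09 -0.01 -1.  ] 497.2340597635303
wrist [ 266. -458.  373.] [-0.26 -0.1  -0.96] 371.64829954431775
{'time_s': np.float64(0.15), 'joints': array([-1.394,  0.313,  1.498, -0.   ,  1.331, -0.223]), 'dq': array([ 0.   , -0.002, -0.001,  0.   ,  0.002,  0.   ]), 'tau': array([-0.0000e+00, -4.1237e+01, -2.5980e+01, -0.0000e+00,  3.0000e-03,
       -0.0000e+00]), 'eef_pos': array([ 204.29 , -483.405,  200.282]), 'ee_rot': array([-0.   ,  0.98 ,  0.199,  0.   ]), 'force': array([-0.171, -0.256, -1.259]), 'wrist_torque': array([-0.006,  0.007,  0.013]), 'grip_force': np.float64(0.0), 'grip_width': np.float64(1.0)}
```

View pics/top0.png

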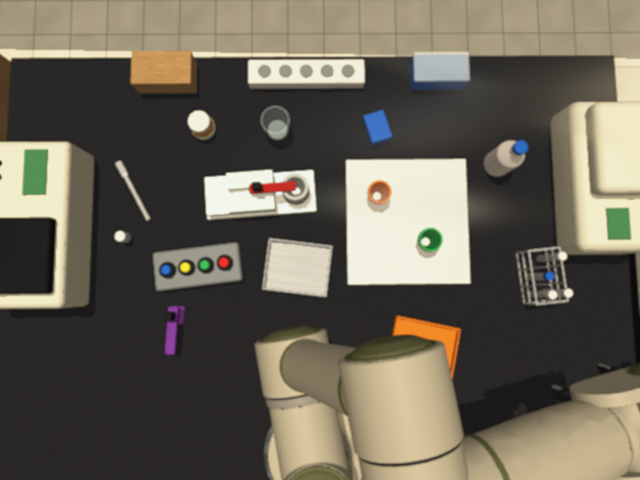

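View pics/scene0.png

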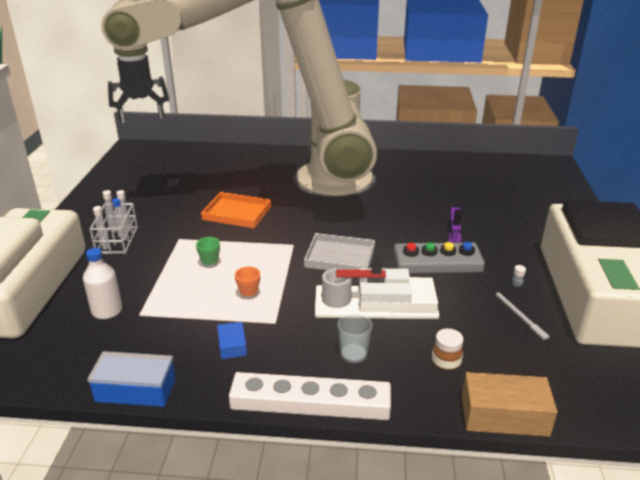

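The top view shows the station at (260,193), with its slot opening left (+y) and the clamp grip at (257,188). The steel tray is at (298,267), and the keys blue, yellow, green and red run along (166..224,267). The only sleeves are orange (379,192) and green (430,240); the scene view agrees. Next I'll measure.

Run:
```python
from h import *
c=cap("top");im=c["img"]
cv2.imwrite("pics/crop1.png",cv2.resize(im[155:305,145:345],None,fx=4,fy=4,interpolation=cv2.INTER_CUBIC))
hsv=cv2.cvtColor(im,cv2.COLOR_BGR2HSV)
def blob(roi,h0,h1,z,name,s=110,v=50):
    u0,u1,v0,v1=roi
    m=cv2.inRange(hsv[v0:v1,u0:u1],(h0,s,v),(h1,255,255))
    cs,_=cv2.findContours(m,0,1);k=max(cs,key=cv2.contourArea)
    r=cv2.minAreaRect(k);e,rad=cv2.minEnclosingCircle(k)
    p=np.array(e)+[u0,v0];print(name,p.round(1),rad.__round__(1),"->",at(c,*p,z).round(1),"diam",round(2*rad*(1184-z)/497,1), "rect",np.round(r[0],1)+[u0,v0],np.round(r[1],1),round(r[2],1))
blob((355,405,170,215),2,20,58,"orange")
blob((405,455,215,265),50,85,58,"green")
for n,a,h0,h1 in(("blue",166,100,125),("yellow",186,20,35),("green",205,50,85),("red",224,0,8)): blob((a-12,a+12,250,282),h0,h1,40,n)
blob((240,310,170,205),0,8,82,"toe")
```

```text
orange [379.1 191.8] 11.9 -> [ 594.  -145.7   58. ] diam 53.7 rect [379.  191.5] [23. 22.] 90.0
green [429.8 239.7] 11.6 -> [ 482.3 -259.    58. ] diam 52.4 rect [430.  239.5] [21. 22.] 90.0
blue [165.5 269.5] 5.7 -> [420.8 345.5  40. ] diam 26.2 rect [165.4 269.3] [10.7 11.2] 63.4
yellow [185. 267.] 6.1 -> [426.1 301.1  40. ] diam 28.0 rect [185. 267.] [11.3 11.3] 45.0
green [204.1 264.4] 5.6 -> [431.6 257.5  40. ] diam 25.6 rect [204.  264.5] [11. 10.] 90.0
red [223.4 262.1] 6.0 -> [436.6 213.3  40. ] diam 27.5 rect [223.5 262.5] [11. 11.] 90.0
toe [272. 185.] 23.3 -> [606.9  98.1  82. ] diam 103.5 rect [272.1 187. ] [10.1 46.4] 86.4
```

View pics/crop1.png

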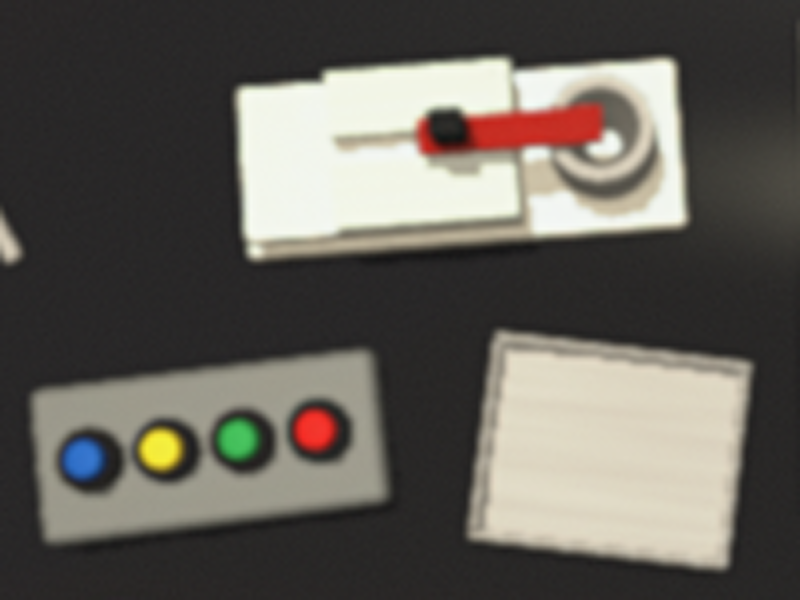

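The crop shows the receiver rim centred near crop (603,130), the black grip top at (446,127), and tray corners at (495,331), (753,362), (728,570) and (468,540). Now I'll turn these into world positions and check sizes.

Run:
```python
from h import *
c=cap("top")
f=lambda x,y,z:at(c,145+x/4,155+y/4,z)
print("mouth",f(603,130,72).round(1),"rim w",f(553,130,72)[1]-f(657,130,72)[1])
g=f(446,125,120);print("grip",g.round(1),"h",f(428,125,120)[1]-f(466,125,120)[1])
T=[f(x,y,22) for x,y in((495,331),(753,362),(728,570),(468,540))];print("tray",np.mean(T,0).round(1),[np.linalg.norm(T[i]-T[i-1]).round(1) for i in range(4)],np.degrees(np.arctan2(*(T[0]-T[1])[:2])))
B=[f(x,y,18) for x,y in((237,88),(675,60),(687,222),(247,243))];print("base",np.round(B,1),[np.linalg.norm(B[i]-B[i-1]).round(1) for i in range(4)])
s=cap("scene");h=cv2.cvtColor(s["img"],cv2.COLOR_BGR2HSV)
# cross-check: project estimates into scene
for n,X in(("mouth",f(603,130,72)),("griptop",g),("orange",[594,-145.7,58]),("green",[482.3,-259,58])):print(n,proj(s,X).round(1))
cv2.imwrite("pics/crop2.png",cv2.resize(s["img"][215:325,190:450],None,fx=3,fy=3,interpolation=cv2.INTER_CUBIC))
```

```text
mouth [602.7  45.1  72. ] rim w 58.96955438631241
grip [596.6 128.3 120. ] h 20.591639609743382
tray [423.1  43.3  22. ] [np.float64(122.7), np.float64(152.4), np.float64(122.0), np.float64(151.9)] 7.383714986725443
base [[640.6 264.9  18. ]
 [655.6   4.1  18. ]
 [557.8  -2.2  18. ]
 [547.4 257.7  18. ]] [np.float64(93.4), np.float64(261.2), np.float64(98.0), np.float64(260.1)]
mouth [335.3 275. ]
griptop [375.9 256.6]
orange [247.4 273.3]
green [208.2 243. ]
```

View pics/crop2.png

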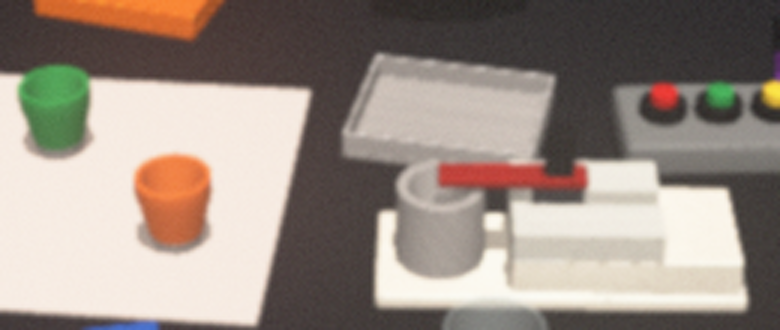

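The scene crop agrees with the projections: receiver at crop (436,181), clamp grip at (560,165), two sleeves only. Sizes match too. Moving above the clamp.

```bash
python3 -m handwheel '[[[-1,0.44,0.68,0.2,0.49],[-1,0.44,0.68,0.2,0.49],[-1,0.44,0.68,0.2,0.49],[-1,0.44,0.68,0,0.49],[-1,0.44,0.68,0,0.49],[-1,0.44,0.68,0,0.49],[-1,0.44,0.68,0,0.49],[-1,0.44,0.68,0,0.49],[-1,0.44,0.68,0,0.49]]]' 40
python3 -m handwheel '[[[-1,0.44,0.68,0,0.49],[-1,0.44,0.68,0,0.49],[-1,0.44,0.68,0,0.49],[-1,0.44,0.68,0,0.49],[-1,0.44,0.68,0,0.49],[-1,0.44,0.68,0,0.49],[-1,0.44,0.68,0,0.49],[-1,0.44,0.68,0,0.49],[-1,0.44,0.68,0,0.49],[-1,0,0,0,0]]]' 40
python3 - <<'E'
from h import *
c=cap("wrist");cv2.imwrite("pics/w1.png",c["img"])
for n,X in(("mouth",[602.7,45.1,72]),("griptop",[596.6,128.3,120]),("slotout",[592.5,229.7,40])):print(n,proj(c,X,True).round(1))
q=ctrl.sense()["ee_rot"];print(np.degrees(2*np.arctan2(q[2],q[1]))-90, ctrl.sense()["joints"].round(2))
E
```

```text
time_s: 1.2
eef_pos: [403.0, -176.1, 230.8]
ee_rot: [0.0, 0.873, 0.487, 0.0]
force: [-0.8, -0.0, 0.4]
grip_width: 1.0
grip_force: 0.0
time_s: 2.2
eef_pos: [601.3, 131.9, 229.4]
ee_rot: [-0.001, 0.683, 0.73, -0.0]
force: [-0.4, -0.3, -0.4]
grip_width: 1.002
grip_force: 0.0
mouth [318.7 299. ]
griptop [317.  227.9]
slotout [321.  105.4]
3.616395783134294 [ 0.02  0.5   1.15  0.    1.49 -0.04]
```

View pics/w1.png

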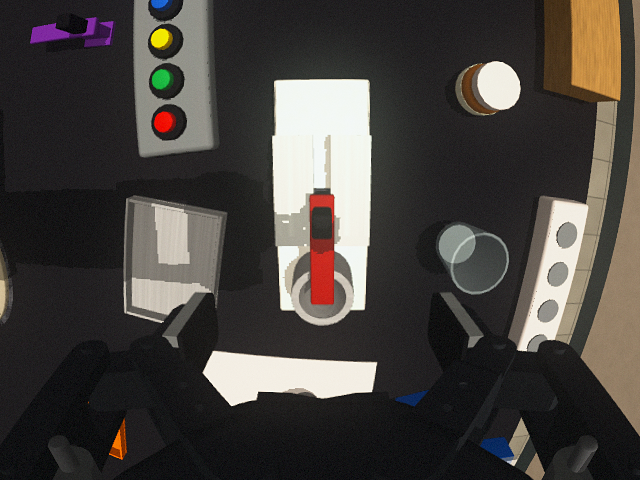

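The wrist view shows the grip at about (322,225), the toe down to (322,303), and the receiver ring centred around (322,297), about 4 px right of my projection. I'll refine this with a crop and compare it with the tool axis.

Run:
```python
from h import *
c=cap("wrist");im=c["img"]
o,_=ray(c,320,240,True);print("cam",o.round(1))
for d in(0,80,130):print("tcp axis",d,proj(c,np.array([601.3,131.9,229.4-d]),True).round(1))
cr=im[70:330,240:400];cv2.imwrite("pics/w1c.png",cv2.resize(cv2.convertScaleAbs(cr,alpha=1.6) if 0 else cr,None,fx=3.0,fy=2.3,interpolation=cv2.INTER_CUBIC))
hsv=cv2.cvtColor(im,cv2.COLOR_BGR2HSV)
m=cv2.inRange(hsv,(0,120,80),(8,255,255));m[:180]=0;m[:,:280]=0;m[:,360:]=0
for v in range(195,305,6):
    u=np.where(m[v])[0]
    if len(u):print(v,u.min(),u.max(),end="; ")
g=im[180:250,295:345].max(2)
print();print(g[20:66:3,8:44:2])
```

```text
cam [596.2 197.  402.7]
tcp axis 0 [325.1 270.8]
tcp axis 80 [324.6 230.6]
tcp axis 130 [324.4 215.7]
195 311 334; 201 311 334; 207 311 334; 213 311 334; 219 311 334; 225 311 334; 231 311 334; 237 311 334; 243 311 334; 249 311 334; 255 311 335; 261 312 335; 267 311 334; 273 312 334; 279 312 334; 285 312 334; 291 312 334; 297 312 334; 
[[244 247 169 166 170 203 204 205 205 201 204 203 207 207 209 208 210 248]
 [206 186 170 166 173 203 208 209 214 208 216 213 212 218 215 208 212 247]
 [173 173 175 165 176 188  54  51  54  56  54  50  55  54  63 211 212 247]
 [171 172 170 169 124  72  52  55  52  54  55  59  52  54  51 206 208 247]
 [176 173 172 171 120  62  52  55  53  52  53  55  57  58  51 205 209 246]
 [174 178 177 172 117  57  58  57  65  60  61  61  59  61  56 207 210 247]
 [173 172 173 170 117  59  54  59  57  61  62  57  57  61  53 208 160 171]
 [168 168 170 167 119  58  57  59  57  59  53  58  56  58  50 209 137 173]
 [172 170 176 171 119  57  58  59  59  56  55  57  57  58  54 130 139 176]
 [169 218 170 175 114  52  48  54  59  60  62  58  57  51  48 128 138 174]
 [167 170 166 174 156  67  49  47  49  52  45  50  52  48  48 128 143 178]
 [172 175 169 173 107  59  47  49  50  51  50  52  48  46  50 126 138 176]
 [173 173 172 172 108 123  85  91  88  90  92  94  85  89 119 133 137 170]
 [171 168 167 171 104 126 129 129 135 125 128 133 131 133 128 133 139 171]
 [171 169 172 170 102 129 127 134 128 129 129 129 134 133 132 130 134 169]
 [201 208 207 203 124 125 128 133 130 129 129 128 131 133 132 126 192 250]]
```

View pics/w1c.png

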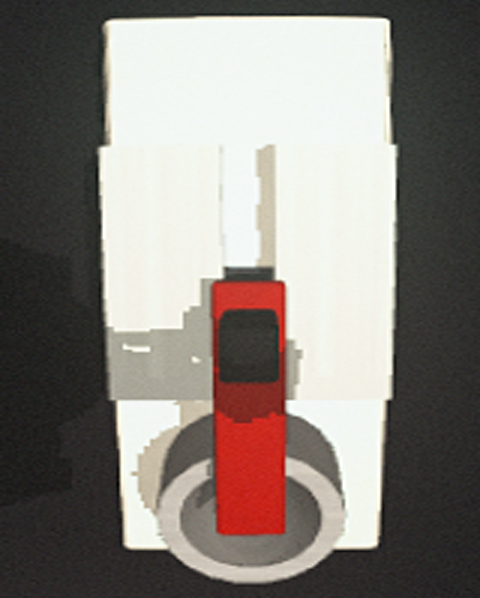

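The toe is vertical in the image and centred at u=322.8, in line with the finger midpoint (~322.5), so I'm directly over the grip at about (601,131). I'll descend to z≈89 and close.

```bash
python3 -m handwheel '[[[-1,0,0,-0.8,0],[-1,0,0,-0.8,0],[-1,0,0,-0.7,0],[-0.2,0,0,-0.5,0],[0,0,0,0,0]]]' 30
python3 - <<'E'
from h import *
c=cap("wrist");cv2.imwrite("pics/w2.png",c["img"])
E
```

```text
time_s: 2.8
eef_pos: [598.2, 127.1, 87.8]
ee_rot: [-0.002, 0.686, 0.727, -0.002]
force: [-1.0, -0.1, 1.0]
grip_width: 0.693
grip_force: 0.0
```

View pics/w2.png

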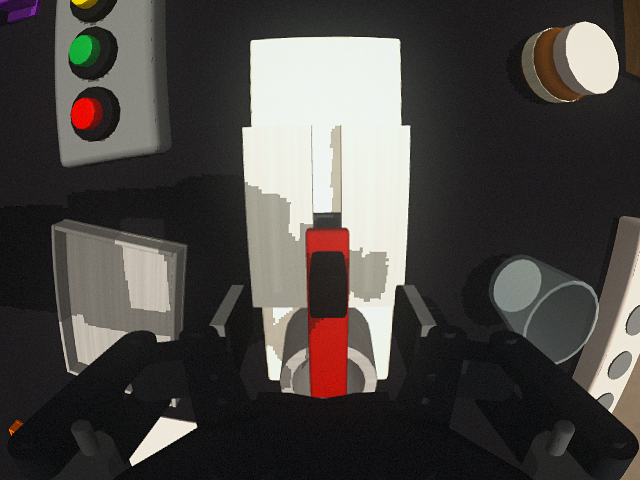

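The clamp grip is centred at u≈328 and the fingers' midpoint at u≈320, because the arm settled at (598,127). I'll shift +3 mm in x and y, then close.

```bash
python3 -m handwheel '[[[-0.2,0.03,0.03,0,0],[-0.2,0.03,0.04,0,0],[0.2,0,0,0,0],[0.4,0,0,0,0],[1,0,0,0,0],[1,0,0,0,0],[1,0,0,0,0],[1,0,0,0,0]]]' 30
```

```text
time_s: 3.65
eef_pos: [603.3, 131.9, 90.7]
ee_rot: [-0.0, 0.685, 0.728, -0.0]
force: [0.2, 1.2, -0.4]
grip_width: -0.0
grip_force: 0.0
```

Run:
```python
from h import *
c=cap("wrist");a=c["img"][100:440,140:540];s=cap("scene")["img"][180:320,270:470]
cv2.imwrite("pics/m3.png",np.vstack([a,cv2.resize(s,(400,260))]))
print(ctrl.sense())
```

```text
{'time_s': 3.75, 'joints': array([ 2.57789777e-02,  6.11739451e-01,  1.34013419e+00,  7.70576891e-06,
        1.18978754e+00, -3.47253082e-02]), 'dq': array([-0.00095749,  0.00048055, -0.00020799,  0.00087842, -0.0016019 ,
       -0.0007224 ]), 'tau': array([ 1.43855854e-03, -5.28600776e+01, -2.44463307e+01, -2.78572688e-04,
        1.33703568e-03, -2.21511982e-05]), 'eef_pos': array([603.31820776, 131.89707317,  90.66481968]), 'ee_rot': array([-2.68518285e-05,  6.85396047e-01,  7.28170487e-01, -2.15771473e-05]), 'force': array([ 0.80434001,  0.19422096, -0.19932928]), 'wrist_torque': array([-0.03010457,  0.02180446, -0.03869036]), 'grip_force': 0.0, 'grip_width': -0.0025791919917790363}
```

View pics/m3.png

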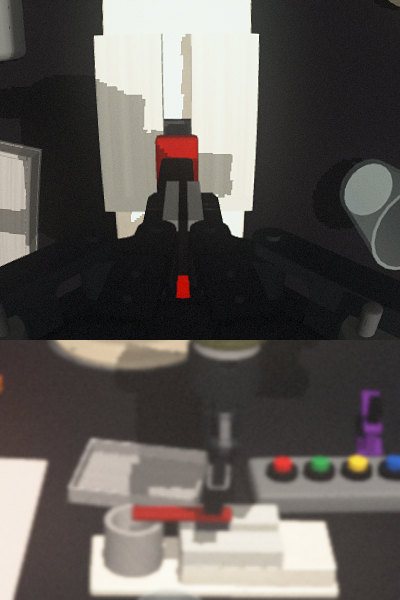

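Run:
```python
from h import *
c=cap("wrist")
for n,X in(("tcp",[603.3,131.9,90.7]),("tip+y",[603.3,142.9,90.7]),("tip+y 20up",[603.3,142.9,110.7]),("tip-y",[603.3,120.9,90.7])):print(n,proj(c,X,True).round(1))
for y in(131,145,155):
  print(y,[ (n,proj(c,[601,y+dy,z],True).round(1)) for n,dy,z in(("toe+end",20,84),("grip near bottom",10,84),("grip near top",10,120),("grip far top",-10,120),("toe far end",-85,84))])
hsv=cv2.cvtColor(c["img"],cv2.COLOR_BGR2HSV)
m=cv2.inRange(hsv,(0,120,60),(8,255,255));m[:,:280]=0;m[:,380:]=0;m[:200]=0;v,u=np.where(m);print("red rows",v.min(),v.max(), [ (r,np.where(m[r])[0].min(),np.where(m[r])[0].max()) for r in range(v.min(),v.max(),10) if m[r].any()])
print(c["img"][230:290:4,326].tolist())
```

```text
tcp [323.3 274.4]
tip+y [324.7 253.5]
tip+y 20up [324.9 267.6]
tip-y [322.  294.5]
131 [('toe+end', array([321.1, 233.7])), ('grip near bottom', array([319.9, 252.7])), ('grip near top', array([319.2, 279.2])), ('grip far top', array([316.6, 321.4])), ('toe far end', array([310.9, 398.6]))]
145 [('toe+end', array([322.8, 206.3])), ('grip near bottom', array([321.6, 226. ])), ('grip near top', array([321.2, 247.1])), ('grip far top', array([318.4, 292.4])), ('toe far end', array([311.9, 381.2]))]
155 [('toe+end', array([324.1, 186.2])), ('grip near bottom', array([322.8, 206.3])), ('grip near top', array([322.8, 223.1])), ('grip far top', array([319.8, 270.3])), ('toe far end', array([312.8, 367.9]))]
red rows 235 398 [(235, np.int64(300), np.int64(333)), (245, np.int64(296), np.int64(337)), (255, np.int64(296), np.int64(337)), (265, np.int64(296), np.int64(337)), (275, np.int64(297), np.int64(337)), (375, np.int64(318), np.int64(327)), (385, np.int64(317), np.int64(329)), (395, np.int64(316), np.int64(329))]
[[54, 62, 60], [47, 53, 70], [46, 50, 168], [39, 50, 192], [35, 48, 193], [38, 46, 197], [42, 46, 200], [35, 42, 67], [35, 37, 44], [41, 43, 43], [31, 35, 36], [29, 32, 35], [30, 29, 33], [46, 49, 49], [38, 39, 41]]
```

Run:
```python
from h import *
s=cap("scene");t=cap("top")
print("start tcp",proj(s,[204.3,-483.4,200.3]).round(1),"13up",proj(s,[204.3,-483.4,213.3]).round(1))
for z in(90.7,109.7,120,135):print(z,proj(s,[603.3,131.9,z]).round(1))
print("grip top",proj(s,[601,131,120]),"grip bot",proj(s,[601,131,84]))
cr=s["img"][200:300,320:430]
a=cv2.imread("pics/scene0.png")[60:140,90:190]
cv2.imwrite("pics/m4.png",np.hstack([cv2.resize(cr,(440,400),interpolation=2),cv2.resize(a,(340,400),interpolation=2)]))
```

```text
start tcp [144.  135.4] 13up [143.3 130.8]
90.7 [376.9 270.1]
109.7 [377.3 262.6]
120 [377.6 258.4]
135 [378.  252.4]
grip top [377.15877981 257.80694121] grip bot [376.29540317 272.05460143]
```

View pics/m4.png

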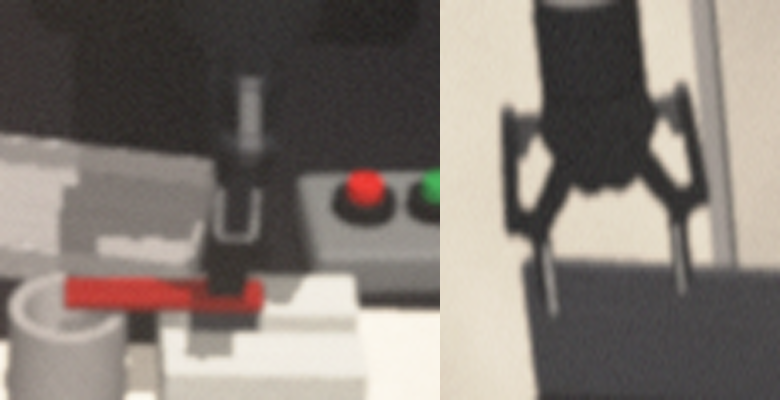

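The left crop shows the shut fingertips at about scene (379,260), just above the grip's top. The visible finger ends therefore sit about 27 mm behind the reported TCP (the start picture shows the same), and nothing was touched. I'll open, shift −3.5 mm in x, descend a further 26 mm and close.

```bash
python3 -m handwheel '[[[-0.4,0,0,0.1,0],[-0.4,-0.07,-0.02,0,0],[-0.4,0,0,0,0],[-0.4,0,0,-0.2,0],[-0.4,0,0,-0.2,0],[-0.4,0,0,-0.22,0],[-0.4,0,0,0,0]]]' 30
python3 -m handwheel '[[[0.2,0,0,0,0],[0.4,0,0,0,0],[0.6,0,0,0,0],[0.8,0,0,0,0],[1,0,0,0,0],[1,0,0,0,0],[1,0,0,0,0]]]' 30
```

```text
time_s: 4.6
eef_pos: [598.7, 130.8, 62.3]
ee_rot: [-0.001, 0.685, 0.728, -0.001]
force: [0.4, 0.0, -0.2]
grip_width: 0.699
grip_force: 0.0
time_s: 5.3
eef_pos: [600.2, 130.9, 65.2]
ee_rot: [0.0, 0.685, 0.728, 0.0]
force: [0.4, -0.0, 4.5]
grip_width: 0.181
grip_force: 31.3
```

Gripped at about 15.5 mm. Sliding along the slot, after lifting 1 mm to take up the vertical play.

```bash
python3 -m handwheel '[[[1,0,0,0.03,0],[1,-0.01,0.17,0,0],[1,-0.01,0.17,0,0],[1,-0.01,0.17,0,0],[1,-0.01,0.17,0,0],[1,-0.01,0.17,0,0],[1,-0.01,0.17,0,0],[1,0,0,0,0]]]' 40
python3 -m handwheel '[[[1,-0.01,0.17,0,0],[1,-0.01,0.17,0,0],[1,-0.01,0.17,0,0],[1,-0.01,0.17,0,0],[1,-0.01,0.17,0,0],[1,-0.01,0.17,0,0],[1,0,0,0,0],[1,0,0,0,0]]]' 40
```

```text
time_s: 6.1
eef_pos: [596.6, 183.1, 66.1]
ee_rot: [-0.0, 0.685, 0.729, 0.0]
force: [-0.4, 0.2, -1.5]
grip_width: 0.18
grip_force: 39.5
time_s: 6.9
eef_pos: [593.8, 233.0, 66.1]
ee_rot: [0.0, 0.685, 0.728, -0.0]
force: [-0.5, -0.4, -0.3]
grip_width: 0.175
grip_force: 39.5
```

```bash
python3 -m handwheel '[[[1,0,0,0.2,0],[1,0,0,0.5,0],[1,0,0,0.5,0],[1,0,0,0.3,0],[1,0,0,0,0]]]' 40
python3 -m handwheel '[[[1,-0.3,-0.3,0,0],[1,-0.5,-0.5,0,0],[1,-0.6,-0.6,0,0],[1,-0.6,-0.6,0,0],[1,-0.6,-0.6,0,0],[1,-0.5,-0.4,0,0],[1,-0.26,-0.3,0,0],[1,0,0,0,0],[1,0,0,0,0]]]' 40
python3 - <<'E'
from h import *
c=cap("top")["img"][150:310,130:345];w=cap("wrist");cv2.imwrite("pics/m5.png",np.hstack([cv2.resize(c,(430,320),interpolation=2),w["img"][80:400,150:500]]))
E
```

```text
time_s: 7.4
eef_pos: [595.1, 232.8, 144.4]
ee_rot: [0.002, 0.686, 0.728, 0.002]
force: [0.6, -0.8, -0.7]
grip_width: 0.18
grip_force: 39.6
time_s: 8.3
eef_pos: [425.9, 67.8, 141.1]
ee_rot: [0.0, 0.686, 0.728, 0.0]
force: [0.0, 0.1, -1.1]
grip_width: 0.177
grip_force: 39.6
```

View pics/m5.png

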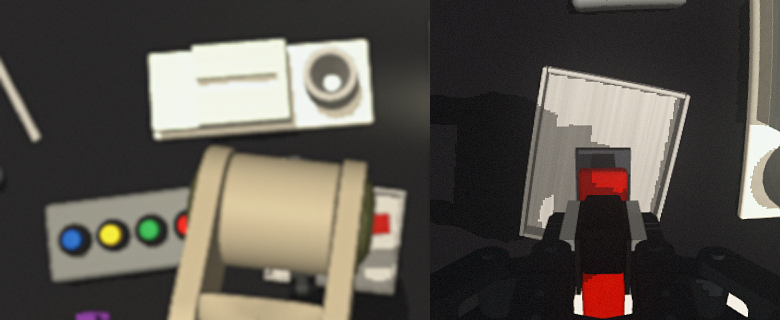

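The clamp is held over the tray, with the nut well inside the walls, and the receiver is now clear in the top view. Lowering.

```bash
python3 -m handwheel '[[[1,0,0,-0.4,0],[1,0,0,-0.6,0],[1,0,0,-0.6,0],[1,0,0,-0.4,0],[1,0,0,-0.08,0],[1,0,0,-0.04,0],[1,0,0,0,0],[1,0,0,0,0]]]' 40
python3 -m handwheel '[[[1,0,0,-0.03,0],[1,0,0,0,0]]]' 40
python3 -m handwheel '[[[1,0,0,-0.03,0],[1,0,0,0,0]]]' 40
python3 -m handwheel '[[[1,0,0,-0.03,0],[1,0,0,0,0]]]' 40
```

```text
time_s: 9.2
eef_pos: [426.5, 67.9, 36.1]
ee_rot: [0.001, 0.685, 0.728, 0.001]
force: [0.8, -0.4, -1.8]
grip_width: 0.181
grip_force: 39.6
time_s: 9.4
eef_pos: [426.0, 67.9, 34.0]
ee_rot: [0.0, 0.685, 0.728, 0.0]
force: [-0.0, 0.1, -1.4]
grip_width: 0.18
grip_force: 39.6
time_s: 9.6
eef_pos: [425.8, 67.9, 32.1]
ee_rot: [-0.0, 0.685, 0.728, -0.0]
force: [-0.5, 0.0, -1.3]
grip_width: 0.178
grip_force: 39.6
time_s: 9.8
eef_pos: [425.7, 67.9, 30.5]
ee_rot: [-0.0, 0.685, 0.728, -0.0]
force: [-1.1, 0.0, -0.8]
grip_width: 0.175
grip_force: 39.6
```

```bash
python3 -m handwheel '[[[1,0,0,-0.02,0],[1,0,0,0,0],[1,0,0,0,0]]]' 40
python3 -m handwheel '[[[1,0,0,-0.02,0],[1,0,0,0,0],[1,0,0,0,0]]]' 40
python3 -m handwheel '[[[1,0,0,-0.02,0],[1,0,0,0,0],[1,0,0,0,0]]]' 40
```

```text
time_s: 10.1
eef_pos: [425.8, 67.9, 29.7]
ee_rot: [-0.0, 0.685, 0.728, -0.0]
force: [-0.2, -0.0, -1.2]
grip_width: 0.175
grip_force: 39.6
time_s: 10.4
eef_pos: [426.0, 67.9, 29.2]
ee_rot: [0.0, 0.685, 0.728, 0.0]
force: [-2.0, 0.2, 5.3]
grip_width: 0.18
grip_force: 40.6
time_s: 10.7
eef_pos: [426.2, 67.9, 29.1]
ee_rot: [0.0, 0.685, 0.728, 0.0]
force: [-6.4, 1.0, 20.9]
grip_width: 0.177
grip_force: 42.8
```

Seated. I'll ease off, release and rise.

```bash
python3 -m handwheel '[[[1,0,0,0.03,0],[1,0,0,0,0],[0.6,0,0,0,0],[0.3,0,0,0,0],[0,0,0,0,0],[-0.3,0,0,0,0],[-0.3,0,0,0,0]]]' 30
python3 -m handwheel '[[[-0.3,0,0,0.3,0],[-0.3,0,0,0.6,0],[-0.3,0,0,0.8,0],[-1,0,0,0.8,0],[-1,0,0,0.8,0],[-1,0,0,0.6,0],[-1,0,0,0,0]]]'
python3 - <<'E'
from h import *
c=cap("wrist");cv2.imwrite("pics/w6.png",c["img"]);s=cap("scene");cv2.imwrite("pics/s6.png",cv2.resize(s["img"][190:330,180:480],None,fx=2.6,fy=2.6,interpolation=2))
E
```

```text
time_s: 11.4
eef_pos: [425.8, 67.9, 29.2]
ee_rot: [-0.0, 0.685, 0.728, -0.0]
force: [0.1, -0.2, -0.3]
grip_width: 0.649
grip_force: 0.0
time_s: 12.1
eef_pos: [427.4, 67.8, 227.8]
ee_rot: [0.003, 0.685, 0.728, 0.002]
force: [0.5, 0.6, -1.2]
grip_width: 0.995
grip_force: 0.0
```

View pics/s6.png

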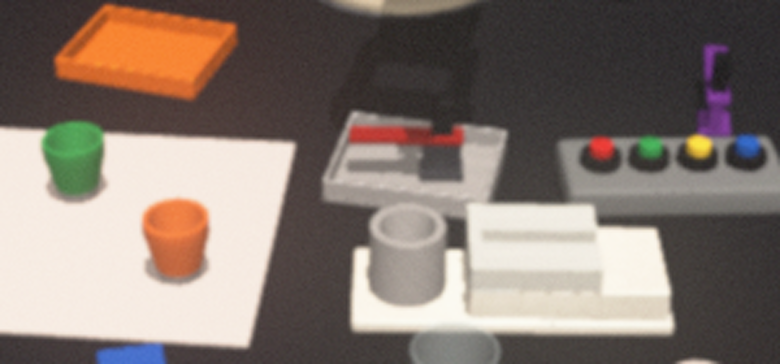

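The clamp stands upright in the steel tray, with its grip at (440,140) in the crop, and the sleeves are unmoved. Next I'll localise the mouth and sleeves numerically by fitting their known circles, stopping over the receiver for the wrist view.

```bash
cat >> h.py <<'E'
from scipy.optimize import minimize
def score(c,x,y,circs,fish):
    im=cv2.GaussianBlur(c["img"],(3,3),0).astype(np.float32);tot=0
    th=np.linspace(0,2*np.pi,90,endpoint=False)
    for z,d in circs:
        S=[]
        for r in(d/2-1.5,d/2+1.5):
            P=np.array([proj(c,[x+r*np.cos(a),y+r*np.sin(a),z],fish) for a in th],np.float32)
            S.append(cv2.remap(im,P[:,0][None],P[:,1][None],cv2.INTER_LINEAR)[0])
        tot+=np.minimum(np.abs(S[1]-S[0]).sum(1),150).mean()
    return tot
def fit(c,x,y,circs,fish=False,R=12):
    best=(x,y)
    for st in(3,1,0.4):
        r=R if st==3 else 3*st
        g=np.arange(-r,r+.01,st)
        best=max(((best[0]+a,best[1]+b) for a in g for b in g),key=lambda p:score(c,*p,circs,fish))
    return np.round(best,1),round(float(score(c,*best,circs,fish)),1)
RIM=[(72,62),(72,46)]; SL=[(58,56),(58,46)]
E
python3 -m handwheel '[[[-1,0.4,-0.06,0,0],[-1,0.7,-0.1,0,0],[-1,0.7,-0.12,0,0],[-1,0.7,-0.12,0,0],[-1,0.7,-0.1,0,0],[-1,0.3,-0.06,0,0],[-1,0,0,0,0],[-1,0,0,0,0]]]'
python3 - <<'E'
from h import *
t,s,w=cap("top"),cap("scene"),cap("wrist")
for n,c,f in(("top",t,False),("scene",s,False),("wrist",w,True)):print(n,"mouth",fit(c,602,45,RIM,f))
for n,c in(("top",t),("scene",s)):print(n,"orange",fit(c,594,-146,SL),"green",fit(c,482,-259,SL))
print("wrist orange",fit(w,594,-146,SL,True),proj(w,[594,-146,58],True))
E
```

```text
time_s: 13.0
eef_pos: [600.0, 40.1, 222.7]
ee_rot: [-0.001, 0.685, 0.728, -0.001]
force: [-0.9, 0.2, 0.4]
grip_width: 1.0
grip_force: 0.0
top mouth (array([598.,  47.]), 78.5)
scene mouth (array([608.,  48.]), 92.9)
wrist mouth (array([606.,  47.]), 255.2)
top orange (array([ 595., -146.]), 169.8) green (array([ 484. , -260.4]), 235.2)
scene orange (array([ 592.6, -146.6]), 103.0) green (array([ 497.2, -258.6]), 82.4)
wrist orange (array([ 595., -148.]), 266.1) [307.50953129 374.89949258]
```

The wrist fit (606,47) agrees with the slot line extrapolated from the grip. Next, the orange sleeve, viewed from the same relative pose so camera bias cancels.

```bash
python3 -m handwheel '[[[-1,-0.02,-0.4,0,0],[-1,-0.04,-0.8,0,0],[-1,-0.05,-0.9,0,0],[-1,-0.05,-0.9,0,0],[-1,-0.04,-0.6,0,0],[-1,0,-0.3,0,0],[-1,0,0,0,0],[-1,0,0,0,0]]]'
python3 - <<'E'
from h import *
w=cap("wrist");print("orange",fit(w,595,-148,SL,True));t=cap("top");print("top green",fit(t,483,-260,SL))
print(ctrl.sense()["eef_pos"],"mouth",fit(w,606,47,RIM,True),proj(w,[606,47,72],True))
E
```

```text
time_s: 13.95
eef_pos: [590.9, -153.8, 224.3]
ee_rot: [-0.0, 0.685, 0.728, 0.0]
force: [-0.4, 0.1, -0.1]
grip_width: 1.0
grip_force: 0.0
orange (array([ 595. , -147.4]), 271.8)
top green (array([ 483.4, -260.6]), 161.0)
[ 591.03567819 -153.40492985  224.39196536] mouth (array([605.6,  45.6]), 126.0) [354.40418241  -5.99845522]
```

```bash
python3 -m handwheel '[[[-1,0.04,0.06,-0.5,0],[-1,0.04,0.06,-0.9,0],[-1,0,0,-0.9,0],[-1,0,0,-0.9,0],[-1,0,0,-0.8,0],[-1,0,0,-0.3,0],[-1,0,0,0,0],[-1,0,0,0,0]]]'
python3 -m handwheel '[[[-0.5,0,0,0,0],[-0.4,0,0,0,0],[-0.3,0,0,0,0],[-0.1,0,0,0,0],[0.2,0,0,0,0],[0.2,0,0,0,0],[0.2,0,0,0,0]]]' 25
```

```text
time_s: 14.85
eef_pos: [596.1, -149.1, 11.2]
ee_rot: [0.001, 0.685, 0.728, 0.0]
force: [-0.3, -0.3, 0.9]
grip_width: 1.003
grip_force: 0.0
time_s: 15.55
eef_pos: [595.4, -149.4, 10.2]
ee_rot: [0.001, 0.685, 0.728, 0.0]
force: [-0.5, 1.1, 6.3]
grip_width: 0.637
grip_force: 25.9
```

```bash
python3 -m handwheel '[[[0.2,0,0,0.2,0],[0.2,0,0,0.6,0],[0.2,0,0,0.8,0],[0.2,0,0,0.6,0],[0.2,0,0,0,0]]]' 25
python3 -m handwheel '[[[0.2,0,0.3,0,0],[0.2,0.04,0.6,0,0],[0.2,0.06,0.7,0,0],[0.2,0.06,0.7,0,0],[0.2,0.06,0.7,0,0],[0.2,0,0.6,0,0],[0.2,0,0.29,0,0],[0.2,0,0,0,0],[0.2,0,0,0,0],[0.2,0,0,0,0]]]' 25
python3 - <<'E'
from h import *
w=cap("wrist")
z=ctrl.sense()["eef_pos"];dz=z[2]-10.2
print(z.round(1),"held sleeve top",fit(w,z[0],z[1]+2,[(58+dz,56),(58+dz,46)],True,6))
cv2.imwrite("pics/w7.png",w["img"][150:450,180:480])
E
```

```text
time_s: 16.05
eef_pos: [596.7, -149.9, 124.3]
ee_rot: [0.004, 0.685, 0.728, 0.001]
force: [-0.0, 0.0, -1.2]
grip_width: 0.633
grip_force: 27.1
time_s: 17.05
eef_pos: [605.8, 44.1, 118.9]
ee_rot: [-0.0, 0.686, 0.728, -0.0]
force: [0.7, 0.1, 0.5]
grip_width: 0.635
grip_force: 27.1
[605.8  44.1 119. ] held sleeve top (array([605.2,  45.5]), 239.6)
```

View pics/w7.png

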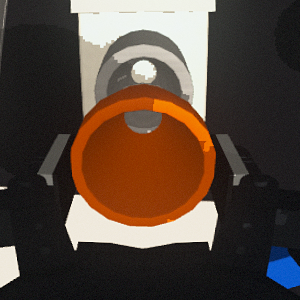

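The sleeve hangs level in the fingers at crop (144,155), with the receiver beyond it. I'll trim by (+0.5,+1.3) mm and lower while watching the force.

```bash
python3 -m handwheel '[[[0.2,0.01,0.026,-0.2,0],[0.2,0,0,-0.4,0],[0.2,0,0,-0.2,0],[0.2,0,0,-0.1,0],[0.2,0,0,-0.1,0],[0.2,0,0,-0.1,0],[0.2,0,0,0,0],[0.2,0,0,0,0]]]'
python3 -m handwheel '[[[0.2,0,0,-0.03,0],[0.2,0,0,0,0]]]'
```

```text
time_s: 17.9
eef_pos: [606.5, 46.7, 64.5]
ee_rot: [0.0, 0.685, 0.728, 0.0]
force: [0.2, 0.1, -1.1]
grip_width: 0.636
grip_force: 27.1
time_s: 18.1
eef_pos: [606.4, 46.6, 62.8]
ee_rot: [0.0, 0.685, 0.728, 0.0]
force: [0.3, -0.8, -0.5]
grip_width: 0.634
grip_force: 27.1
```

```bash
python3 -m handwheel '[[[0.2,0,-0.02,-0.03,0],[0.2,0,0,0,0],[0.2,0,0,0,0]]]'
python3 -m handwheel '[[[0.2,0,0,-0.03,0],[0.2,0,0,0,0]]]'
python3 -m handwheel '[[[0.2,0,0,-0.02,0],[0.2,0,0,0,0]]]'
python3 - <<'E'
from h import *
w=cap("wrist")
z=ctrl.sense()["eef_pos"];dz=z[2]-10.2
print(z.round(1),"held sleeve top",fit(w,z[0],z[1]+1,[(58+dz,56),(58+dz,46)],True,6))
E
```

```text
time_s: 18.4
eef_pos: [606.3, 45.7, 61.2]
ee_rot: [-0.0, 0.685, 0.728, -0.0]
force: [0.5, -0.1, -0.6]
grip_width: 0.632
grip_force: 27.1
time_s: 18.6
eef_pos: [606.3, 45.7, 59.5]
ee_rot: [-0.0, 0.685, 0.728, -0.0]
force: [-0.2, 0.2, -0.5]
grip_width: 0.635
grip_force: 27.1
time_s: 18.8
eef_pos: [606.3, 45.6, 58.6]
ee_rot: [0.0, 0.685, 0.728, -0.0]
force: [-0.3, 0.5, -0.8]
grip_width: 0.636
grip_force: 27.1
[606.3  45.6  58.6] held sleeve top (array([605.7,  47. ]), 238.2)
```

```bash
python3 -m handwheel '[[[0.2,0,0,-0.02,0],[0.2,0,0,0,0]]]'|grep -E "eef|force"
python3 -m handwheel '[[[0.2,0,0,-0.02,0],[0.2,0,0,0,0]]]'|grep -E "eef|force"
```

```text
eef_pos: [606.4, 45.5, 57.6]
force: [0.1, -1.0, -0.3]
grip_force: 27.1
eef_pos: [606.3, 45.4, 56.7]
force: [-0.8, -3.2, -0.5]
grip_force: 27.2
```

Contact has begun, with a small lateral force at about mouth +4 mm. Releasing and rising.

```bash
python3 -m handwheel '[[[-0.2,0,-0.01,0,0],[-0.35,0,0,0,0],[-0.5,0,0,0,0],[-0.7,0,0,0,0],[-1,0,0,0,0],[-1,0,0,0,0]]]'|grep -E "eef|force"
python3 -m handwheel '[[[-1,0,0,0.2,0],[-1,0,0,0.6,0],[-1,0,0,0.8,0],[-1,0,0,0.8,0],[-1,0,0,0.8,0],[-1,0,0,0.2,0],[-1,0,0,0,0],[-1,0,0,0,0]]]'|grep -E "eef|force"
python3 - <<'E'
from h import *
w=cap("wrist")
for zz in(100,103,105,107,110):print(zz,fit(w,606,46,[(zz,56),(zz,46)],True,6))
print("mouth",fit(w,606,47,[(72,62)],True,6))
t=cap("top");s=cap("scene");print("green",fit(t,483.4,-260,SL),fit(s,497,-259,SL))
hs=cv2.cvtColor(t["img"],cv2.COLOR_BGR2HSV);m=cv2.inRange(hs[130:300,345:500],(50,110,50),(85,255,255));print("green px",np.array(cv2.moments(m)["m10"]/cv2.moments(m)["m00"])+345,cv2.moments(m)["m01"]/cv2.moments(m)["m00"]+130)
E
```

```text
eef_pos: [606.4, 45.3, 56.7]
force: [-0.1, 0.7, -0.1]
grip_force: 0.0
eef_pos: [605.8, 45.2, 225.4]
force: [0.5, 0.1, -0.6]
grip_force: 0.0
100 (array([605.6,  45.6]), 264.6)
103 (array([605.6,  46.4]), 265.5)
105 (array([605.6,  47. ]), 265.8)
107 (array([606. ,  47.6]), 266.0)
110 (array([606. ,  48.4]), 265.7)
mouth (array([605.6,  39.6]), 150.0)
green (array([ 484. , -260.4]), 234.7) (array([ 513.2, -251.2]), 100.0)
green px 431.21337579617835 239.01910828025478
```

Orange is seated at about (605.7,47). Now the green sleeve.

```bash
python3 -m handwheel '[[[-1,-0.14,-0.35,0,0],[-1,-0.32,-0.78,0,0],[-1,-0.32,-0.78,0,0],[-1,-0.32,-0.78,0,0],[-1,-0.32,-0.78,0,0],[-1,-0.32,-0.78,0,0],[-1,-0.32,-0.78,0,0],[-1,-0.32,-0.78,0,0],[-1,-0.14,-0.39,0,0],[-1,0,0,0,0]]]'
python3 -m handwheel '[[[-1,0,0,0,0],[-1,0,0,0,0]]]'|grep eef
python3 - <<'E'
from h import *
w=cap("wrist");print("green",fit(w,484,-260,SL,True));print(ctrl.sense()["eef_pos"])
E
```

```text
time_s: 21.8
eef_pos: [479.1, -266.9, 225.6]
ee_rot: [-0.001, 0.687, 0.727, -0.0]
force: [0.0, 0.1, -0.6]
grip_width: 1.004
grip_force: 0.0
eef_pos: [480.7, -263.7, 226.4]
green (array([ 484.4, -261.4]), 242.2)
[ 480.72131571 -263.72250249  226.50496458]
```

```bash
python3 -m handwheel '[[[-1,0.04,0.02,-0.5,0],[-1,0.03,0.02,-0.9,0],[-1,0,0,-0.9,0],[-1,0,0,-0.9,0],[-1,0,0,-0.8,0],[-1,0,0,-0.32,0],[-1,0,0,0,0],[-1,0,0,0,0],[-1,0,0,0,0]]]'|grep -E "eef|force"
python3 -m handwheel '[[[-0.5,0,0,0,0],[-0.4,0,0,0,0],[-0.3,0,0,0,0],[-0.1,0,0,0,0],[0.2,0,0,0,0],[0.2,0,0,0,0],[0.2,0,0,0,0]]]' 25
```

```text
eef_pos: [484.7, -263.1, 12.2]
force: [0.0, 0.5, 0.9]
grip_force: 0.0
time_s: 23.65
eef_pos: [484.2, -263.1, 11.3]
ee_rot: [0.001, 0.685, 0.728, 0.0]
force: [-0.2, -0.1, 6.3]
grip_width: 0.635
grip_force: 26.2
```

```bash
python3 -m handwheel '[[[0.2,0,0,0.2,0],[0.2,0,0,0.6,0],[0.2,0,0,0.8,0],[0.2,0,0,0.8,0],[0.2,0,0,0.6,0],[0.2,0,0,0,0],[0.2,0,0,0,0]]]' 25|grep -E "eef|force"
python3 -m handwheel '[[[0.2,0.1,0.3,0,0],[0.2,0.3,0.7,0,0],[0.2,0.3,0.8,0,0],[0.2,0.3,0.8,0,0],[0.2,0.3,0.8,0,0],[0.2,0.3,0.8,0,0],[0.2,0.3,0.7,0,0],[0.2,0.3,0.7,0,0],[0.2,0.2,0.4,0,0],[0.2,0.04,0.17,0,0]]]'
python3 -m handwheel '[[[0.2,0,0,0,0],[0.2,0,0,0,0],[0.2,0,0,0,0]]]'
python3 - <<'E'
from h import *
w=cap("wrist")
z=ctrl.sense()["eef_pos"];dz=z[2]-11.3
print(z.round(1),"held sleeve top",fit(w,z[0],z[1]+2,[(58+dz,56),(58+dz,46)],True,6))
E
```

```text
eef_pos: [483.7, -262.7, 160.8]
force: [1.2, -0.1, -1.8]
grip_force: 27.0
time_s: 25.35
eef_pos: [605.5, 48.4, 159.1]
ee_rot: [-0.001, 0.684, 0.729, -0.001]
force: [-0.8, -0.8, -1.0]
grip_width: 0.638
grip_force: 27.0
time_s: 25.65
eef_pos: [605.5, 44.6, 160.6]
ee_rot: [-0.0, 0.686, 0.728, -0.0]
force: [0.4, 0.2, -0.9]
grip_width: 0.631
grip_force: 27.0
[605.6  44.7 160.7] held sleeve top (array([605.2,  45.7]), 194.6)
```

```bash
python3 -m handwheel '[[[0.2,0.01,0.01,-0.2,0],[0.2,0,0,-0.4,0],[0.2,0,0,-0.3,0],[0.2,0,0,-0.1,0],[0.2,0,0,-0.1,0],[0.2,0,0,-0.1,0],[0.2,0,0,0,0],[0.2,0,0,0,0]]]'|grep -E "eef|force"
python3 - <<'E'
from h import *
w=cap("wrist")
z=ctrl.sense()["eef_pos"];dz=z[2]-11.3
print(z.round(1),"held sleeve top",fit(w,z[0],z[1]+1,[(58+dz,56),(58+dz,46)],True,6))
E
```

```text
eef_pos: [606.5, 46.2, 101.1]
force: [0.8, 1.0, -1.7]
grip_force: 27.0
[606.6  46.1 101.1] held sleeve top (array([606.2,  47.1]), 189.9)
```

```bash
python3 -m handwheel '[[[0.2,-0.01,0,-0.1,0],[0.2,0,0,0,0],[0.2,0,0,0,0]]]'|grep -E "eef|force"
python3 -m handwheel '[[[0.2,0,0,-0.04,0],[0.2,0,0,0,0]]]'|grep -E "eef|force"
python3 -m handwheel '[[[0.2,0,0,-0.02,0],[0.2,0,0,0,0]]]'|grep -E "eef|force"
```

```text
eef_pos: [605.8, 46.2, 95.6]
force: [-1.0, 0.5, -1.4]
grip_force: 27.0
eef_pos: [605.8, 46.2, 93.5]
force: [-0.3, -0.7, -0.8]
grip_force: 27.0
eef_pos: [605.9, 46.1, 92.6]
force: [-0.0, -0.1, -1.2]
grip_force: 27.0
```

```bash
python3 -m handwheel '[[[0.2,0,0,-0.02,0],[0.2,0,0,0,0]]]'|grep -E "eef|force"
```

```text
eef_pos: [605.9, 46.0, 91.7]
force: [0.5, -1.1, -1.1]
grip_force: 27.0
```

```bash
python3 -m handwheel '[[[0.2,0,-0.012,-0.016,0],[0.2,0,0,0,0]]]'|grep -E "eef|force"
python3 -m handwheel '[[[-0.2,0,0,0,0],[-0.35,0,0,0,0],[-0.5,0,0,0,0],[-0.7,0,0,0,0],[-1,0,0,0,0],[-1,0,0,0,0]]]'|grep -E "eef|force"
python3 -m handwheel '[[[-1,0,0,0.2,0],[-1,0,0,0.6,0],[-1,0,0,0.8,0],[-1,0,0,0.8,0],[-1,0,0,0.2,0],[-1,0,0,0,0],[-1,0,0,0,0]]]'|grep -E "eef|force"
python3 - <<'E'
from h import *
w=cap("wrist")
for zz in(132,138,142):print(zz,fit(w,606,46,[(zz,56),(zz,46)],True,6))
s=cap("scene")
a=cv2.resize(s["img"][170:310,290:490],(600,420),interpolation=2);t=cap("top")["img"][150:310,140:480]
cv2.imwrite("pics/m8.png",np.hstack([a[:, :400],cv2.resize(w["img"][100:480,140:500],(398,420))]))
E
```

```text
eef_pos: [605.9, 45.5, 90.8]
force: [0.1, -0.3, -0.7]
grip_force: 27.1
eef_pos: [605.8, 45.6, 90.9]
force: [0.2, 0.3, 0.5]
grip_force: 0.0
eef_pos: [605.4, 45.6, 219.8]
force: [0.3, -0.5, -0.1]
grip_force: 0.0
132 (array([606. ,  45.6]), 209.3)
138 (array([605.6,  47.4]), 213.1)
142 (array([605.6,  48.4]), 206.2)
```

View pics/m8.png

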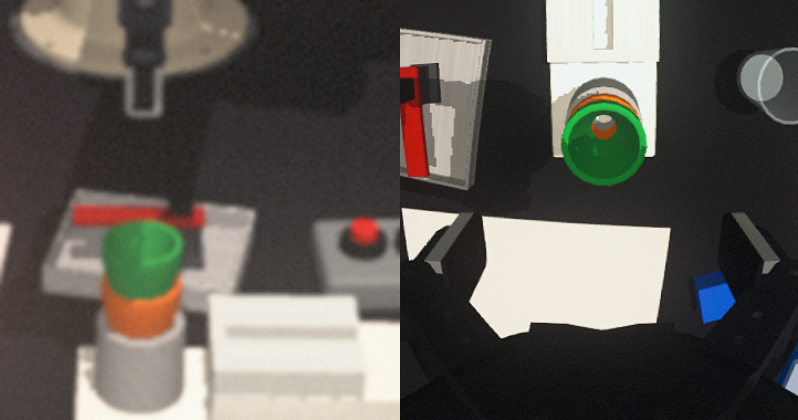

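Both sleeves are nested upright (green over orange over receiver) and the clamp stands in the tray. Now the keys: shut the gripper and measure them from above.

```bash
python3 -m handwheel '[[[-0.5,-0.2,0.3,0,0],[0,-0.5,0.65,0,0],[0.5,-0.5,0.65,0,0],[1,-0.5,0.65,0,0],[1,-0.5,0.65,0,0],[1,-0.5,0.65,0,0],[1,-0.5,0.65,0,0],[1,-0.3,0.5,0,0],[1,-0.1,0.3,0,0],[1,0,0,0,0]]]' 30|grep -E "eef|force|width"
python3 -m handwheel '[[[1,0,0,0,0],[1,0,0,0,0]]]'|grep -E "eef|force|width"
python3 - <<'E'
from h import *
w=cap("wrist");t=cap("top");KC=[(40,22),(30,38)]
for n,x,y in(("blue",421,345.5),("yellow",426,301),("green",431.6,257.5),("red",436.6,213.3)):print(n,fit(w,x,y,KC,True,6),fit(t,x,y,KC,False,6),proj(w,[x,y,40],True).round())
print("sleeve in top",fit(t,606,47,[(138,56),(138,46)],False,9))
E
```

```text
eef_pos: [424.8, 296.9, 220.2]
force: [-0.0, 0.3, 0.0]
grip_width: -0.002
grip_force: 0.0
eef_pos: [426.2, 294.8, 220.5]
force: [-0.4, -0.6, 0.4]
grip_width: -0.002
grip_force: 0.0
blue (array([420. , 340.5]), 300.0) (array([421. , 345.1]), 183.7) [321. 154.]
yellow (array([425. , 295.6]), 300.0) (array([426.4, 302. ]), 257.7) [323. 200.]
green (array([431.6, 251.5]), 296.4) (array([431.2, 256.9]), 199.4) [326. 244.]
red (array([437.6, 209.9]), 176.4) (array([437. , 213.7]), 212.3) [328. 285.]
sleeve in top (array([605.6,  48. ]), 195.7)
```

The wrist and top estimates differ in a way that suggests the key tops are higher than 40 mm (the collar sits on the box). I'll fit the height jointly.

Run:
```python
from h import *
w=cap("wrist");t=cap("top")
print(ctrl.sense()["eef_pos"])
for z in(40,44,48,52):
  for n,x,y in(("blue",421,343),("yellow",426,298),("green",431.6,255)):print(z,n,*fit(w,x,y,[(z,22),(z-10,38)],True,9),*fit(t,x,y,[(z,22),(z-10,38)],False,9))
```

```text
[426.1467723  295.05256239 220.81143936]
40 blue [420. 340.] 300.0 [421.  345.4] 184.3
40 yellow [425.  295.6] 300.0 [426.4 302. ] 257.6
40 green [431.6 251.6] 296.7 [431.6 257. ] 199.0
44 blue [420.  340.6] 300.0 [421. 344.] 184.6
44 yellow [425. 296.] 300.0 [426. 301.] 258.2
44 green [431.6 252.6] 297.7 [431.2 256. ] 199.6
48 blue [420.2 340.6] 300.0 [420.6 343. ] 185.1
48 yellow [425. 297.] 300.0 [426.  299.6] 259.2
48 green [431.6 253.6] 298.3 [431. 255.] 199.6
52 blue [420.2 341.4] 300.0 [420.6 341.6] 185.3
52 yellow [425. 298.] 300.0 [426.  298.6] 260.1
52 green [431.2 254.6] 298.8 [431.  254.4] 199.2
```

```bash
python3 -m handwheel '[[[1,-0.04,0.31,0,0],[1,-0.04,0.31,0,0],[1,-0.03,0.31,-0.6,0],[1,0,0,-0.9,0],[1,0,0,-0.9,0],[1,0,0,-0.8,0],[1,0,0,-0.4,0],[1,0,0,0,0],[1,0,0,0,0]]]' |grep -E "eef|force"
python3 -m handwheel '[[[1,0,0,-0.06,0],[1,0,0,0,0]]]' |grep -E "eef|^force"
python3 -m handwheel '[[[1,0,0,-0.06,0],[1,0,0,0,0]]]' |grep -E "eef|^force"
```

```text
eef_pos: [420.6, 343.1, 41.6]
force: [0.6, 0.7, -0.6]
grip_force: 0.0
eef_pos: [420.8, 342.5, 38.8]
force: [1.0, -0.6, -0.2]
eef_pos: [420.3, 342.1, 34.9]
force: [-0.2, 0.2, 0.2]
```

```bash
for i in 1; do python3 -m handwheel '[[[1,0,0,-0.05,0],[1,0,0,0,0]]]' |grep -E "eef|^force"; done
python3 -m handwheel '[[[1,0,0,-0.05,0],[1,0,0,0,0]]]' |grep -E "eef|^force"
python3 -m handwheel '[[[1,0,0,-0.05,0],[1,0,0,0,0]]]' |grep -E "eef|^force"
python3 -m handwheel '[[[1,0,0,-0.04,0],[1,0,0,0,0]]]' |grep -E "eef|^force"
```

```text
eef_pos: [420.2, 342.0, 32.1]
force: [0.1, -0.1, 0.2]
eef_pos: [420.2, 342.0, 29.6]
force: [-0.6, 0.7, 0.6]
eef_pos: [420.2, 342.0, 27.1]
force: [-0.5, 0.5, -0.2]
eef_pos: [420.2, 342.0, 25.2]
force: [-0.1, -0.4, -0.5]
```

```bash
python3 -m handwheel '[[[1,0,0,-0.04,0],[1,0,0,0,0]]]' |grep -E "eef|^force"
python3 -m handwheel '[[[1,0,0,-0.04,0],[1,0,0,0,0]]]' |grep -E "eef|^force"
python3 -m handwheel '[[[1,0,0,-0.04,0],[1,0,0,0,0]]]' |grep -E "eef|^force"
```

```text
eef_pos: [420.2, 342.0, 23.2]
force: [-0.4, -0.2, -0.4]
eef_pos: [420.4, 342.1, 21.3]
force: [0.8, -0.3, 2.8]
eef_pos: [420.5, 342.1, 19.4]
force: [0.4, -0.4, 2.9]
```

```bash
python3 -m handwheel '[[[1,0,0,-0.04,0],[1,0,0,0,0]]]' |grep -E "eef|^force"
python3 -m handwheel '[[[1,0,0,-0.03,0],[1,0,0,0,0]]]' |grep -E "eef|^force"
python3 -m handwheel '[[[1,0,0,-0.02,0],[1,0,0,0,0]]]' |grep -E "eef|^force"
```

```text
eef_pos: [420.5, 342.2, 17.4]
force: [0.3, 0.6, 4.0]
eef_pos: [420.4, 342.2, 15.9]
force: [0.5, 0.3, 4.1]
eef_pos: [420.5, 342.2, 15.4]
force: [-0.7, -1.1, 9.6]
```

Blue bottomed out (9.6 N). Lift, move to yellow (+5,−44 mm), and press to the same height.

```bash
python3 -m handwheel '[[[1,0,0,0.3,0],[1,0,0,0.3,0],[1,0.05,-0.44,0,0],[1,0.05,-0.44,0,0],[1,0,0,0,0],[1,0,0,0,0],[1,0,0,-0.2,0],[1,0,0,-0.1,0],[1,0,0,-0.06,0],[1,0,0,0,0]]]' |grep -E "eef|^force"
python3 -m handwheel '[[[1,0,0,-0.08,0],[1,0,0,-0.06,0],[1,0,0,0,0]]]' |grep -E "eef|^force"
python3 -m handwheel '[[[1,0,0,-0.06,0],[1,0,0,0,0]]]' |grep -E "eef|^force"
```

```text
eef_pos: [424.9, 298.2, 26.2]
force: [-0.1, 0.3, 0.5]
eef_pos: [425.4, 298.2, 19.8]
force: [-0.9, 0.0, 3.3]
eef_pos: [425.5, 298.2, 17.0]
force: [-0.3, 1.1, 4.2]
```

```bash
python3 -m handwheel '[[[1,0,0,-0.03,0],[1,0,0,0,0]]]' |grep -E "eef|^force"
python3 -m handwheel '[[[1,0,0,-0.02,0],[1,0,0,0,0]]]' |grep -E "eef|^force"
```

```text
eef_pos: [425.5, 298.2, 15.5]
force: [-0.1, 1.3, 5.3]
eef_pos: [425.6, 298.2, 15.3]
force: [-3.3, 0.1, 13.0]
```

Yellow is fully down. Now green (+5.5,−43.7 mm).

```bash
python3 -m handwheel '[[[1,0,0,0.3,0],[1,0,0,0.3,0],[1,0.055,-0.44,0,0],[1,0.055,-0.44,0,0],[1,0,0,0,0],[1,0,0,0,0],[1,0,0,-0.2,0],[1,0,0,-0.1,0],[1,0,0,-0.06,0],[1,0,0,0,0]]]' |grep -E "eef|^force"
python3 -m handwheel '[[[1,0,0,-0.08,0],[1,0,0,-0.06,0],[1,0,0,-0.06,0],[1,0,0,0,0]]]' |grep -E "eef|^force"
python3 -m handwheel '[[[1,0,0,-0.03,0],[1,0,0,0,0]]]' |grep -E "eef|^force"
python3 -m handwheel '[[[1,0,0,-0.015,0],[1,0,0,0,0]]]' |grep -E "eef|^force"
```

```text
eef_pos: [430.4, 254.2, 25.7]
force: [0.3, 0.2, -0.2]
eef_pos: [431.0, 254.3, 16.4]
force: [-0.6, 0.6, 4.0]
eef_pos: [431.1, 254.3, 15.4]
force: [-0.6, 0.5, 7.0]
eef_pos: [431.1, 254.3, 15.3]
force: [-3.2, -0.3, 14.2]
```

Green is fully down. Rise clear, do a last check, and hand in.

```bash
python3 -m handwheel '[[[1,0,0,0.4,0],[1,0,0,0.8,0],[1,0,0,0.9,0],[1,0,0,0.9,0],[1,0,0,0.5,0],[1,0,0,0,0],[1,0,0,0,0],[1,0,0,0,0]]]' |grep -E "eef|^force|time"
python3 - <<'E'
from h import *
s=cap("scene");t=cap("top");print("green sleeve",fit(t,606,47,[(138,56),(138,46)],False,9))
cv2.imwrite("pics/end.png",cv2.resize(s["img"][170:330,180:480],None,fx=2.6,fy=2.6,interpolation=2))
E
```

```text
time_s: 38.3
eef_pos: [430.2, 253.8, 187.7]
force: [-0.0, -0.8, 0.2]
green sleeve (array([605.6,  48. ]), 195.5)
```

View pics/end.png

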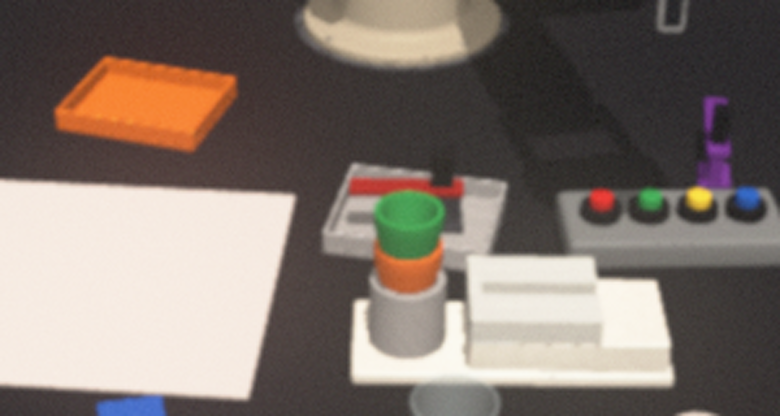

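The final picture shows the clamp upright in the tray (440,180), both sleeves nested at (408,240), and all the keys up.

```bash
python3 -c "from rig import ctrl; print(ctrl.finish_job())"
```

```text
the job is handed in; nothing more can be done
None
```

The job is handed in at about 38 s of the 210 s allowed: the clamp stands upright in the steel tray, the two sleeves present (orange, then green) are nested upright in the receiver, and the blue, yellow and green keys were each pressed to the stop in that order; no verdict came back on hand-in.

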